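# Clamp a stone cast in the tab-lock model clamp

### The arm

A 6-joint arm with a two-finger parallel gripper is mounted at the origin on a cart in front of the work surface, level with it; the furniture and walls round the work are solid. World frame = base frame: x ahead of the robot, y to its left, z up, the work surface at z = 0. Lengths are in m, angles in rad, forces in N, time in s.
With the tool pointing down it reaches from about 0.3 to 0.875 m from the base axis. Payload 6.4 kg.
Tool frame: the origin (TCP) lies between the finger pads; the fingertips stand 8 mm ahead of it and the grasp point (between the pads) lies 11 mm behind it (ctrl.finger_overhang is the distance from the TCP to the fingertips, in m); z points along the fingers, y is the line along which they close (so a half turn about z gives the same grasp; the last joint's range is limited). The gripper opens to 85 mm and grips with 20 to 120 N. Pads are 22 mm wide; open, the fingers measure 114 mm over their backs; the gripper's body (76 mm by 85 mm) begins 54 mm behind the grasp point. The pads swing forward as they close: fully open they stand 13 mm farther back than shut.
Start: joints at [1.109, 0.181, 1.607, -0, 1.354, -0.206], TCP at [0.145, 0.556, 0.239] pointing down, gripper open.
Joint ranges: [-2.99, 2.99], [-0.89, 2.07], [0.3, 2.58], [-1.14, 4.28], [0, 2.63], [-3.12, 3.12]. Speed limits (rad/s): [2.57, 2.57, 3.01, 3.14, 3.14, 3.14].

### API

Orientations are given as a unit quaternion [w, x, y, z].
In Python, from bench import ctrl, camera gives the robot as it stands.
- The arm moves only by the shell command python3 -m pendant 'ROWS' [OPENING]. ROWS is JSON, a list of rows, each a list of 6 numbers: the shift along the world's x, y, z normalised to -1 to 1, where 1 is 200 mm, then the turn, a rotation vector about the world's x, y, z normalised to -1 to 1, where 1 is pi/2 rad. In form: [[dx, dy, dz, rx, ry, rz], ...]. A call has exactly 10 rows; each row shifts and turns the commanded pose from where the row before left it; what a row does not reach is not made up. A row lasts 1/8 s, in which the tool goes at most 62.5 mm and 10.7 degrees, less where a joint would pass 70% of its speed; a pose out of reach is approached as far as the arm can. A call with a number of a shift or a turn outside -1 to 1 is refused whole. A call with a gripper value outside its range is refused whole. OPENING is the opening, from -1 (shut) to 1 (fully open), set as the call begins (- or left out, the last holds). The fingers move at their own pace and stop on an object; the grip force is fixed at half the most. Time passes only in rows, so rows that do not move let the fingers close, or fill a call up. It gives the time, the measured TCP pose, the force, the opening and the grip force at its end, in the units of the state.
- ctrl.get_obs(): the state, without advancing time (a new reading comes with each control period).
- camera(name): name is "side" or "top" or "wrist"; returns a dict with "color" (400x640x3 uint8, blue, green, red), "fx", "fy", "cx", "cy" (pixels), "distortion" ([k1, k2, p1, p2, k3] as OpenCV has them; the pictures are not rectified), "xyz" and "rotation" of the camera in the world; the wrist camera has in their place "hand_eye" (4x4, takes a point from camera to tool coordinates, whose origin is the TCP and whose axes are the flange's). Camera axes: x right, y down, z forward; pixel columns grow to the right and rows downward; lengths in m; the calibration is good to about 2 mm. A picture is of the moment at which its call begins: read the wrist's pose just before it. There is no depth.
- ctrl.hand_in(): hands the job in; it is judged then, once.
The state is a dict: "time_s": time; "q": joint angles; "dq": joint speeds; "joint_efforts": joint torques, N m; "eef_pos": TCP position; "eef_rot": TCP orientation; "wrist_force": force on the tool from outside, world axes, zero at the start; "torque": the same for the moment, N m; "opening": opening from 0.0 (shut) to 1.0 (fully open); "grasp_force": force on a finger pad.
Only numpy, scipy, OpenCV 4.12 (cv2) and the standard library are available. Lean on these libraries where they do the work, as an engineer would, in place of code of your own. Each camera call takes 0.05 s, during which the arm holds its last target. There are 200 camera calls.

### The job

Set the white stone cast down in the empty model clamp, flat on its bed between the two pairs of pins with its straight heel towards the front, and let go of it. Then pinch both orange tabs of the knob, turn it clockwise until the jaw holds the cast against the stop bar with its springs pressed in about half-way - never driven solid, the plaster chips - and let the tabs spring back out so that the knob is locked. Leave the other things alone.

Things in the scene. Friction and masses are not known exactly. Their poses are not given: they have to be found in the camera images.
- stone_cast: the all-white dental cast (the other has pink gums), loose, about 90 g. Origin at the centre of its underside. 53 mm along x, 71 mm along y; base block 14 mm tall with near-vertical sides (grasp here), teeth to 27 mm. Straight heel, 60 mm wide, at x = -27 mm; narrow flat nose, 13 mm wide, at x = +27 mm. Grasp it heel to nose, across 53 mm; the clamp takes its other two sides
- cast_heel (a point): middle of the straight heel face of the stone cast, 7 mm above its underside
- model_clamp: flat aluminium model clamp, fixed on the worktop, 92 x 222 mm. Origin on the worktop; x across it (front edge, towards the robot, at x = -46 mm), y along it. From +y to -y: stop bar with two rubber pins; grey bed, top at z = 18 mm, centre y = +42 mm, open to front and back; sprung jaw with two rubber pins; knob, axis at x = 0, y = -82 mm. Pins 8 mm thick, tops at z = 33 mm
- clamp_seat (a point): point on the top of the bed (z = 18 mm) where the centre of the cast's underside belongs before clamping, the cast's x axis along the clamp's x axis, +x to the back like the clamp's. There the open jaw's pins are 3 mm clear of the cast
- knob (a joint): angle of the knob, rad: 0 with the jaw open, growing clockwise seen from above, 1.85 at most; about 0.8 to 1.5 clamps. Tabs out, it locks at every 10 degrees. Tabs in, it turns against about 0.03 N m of friction plus 0.0095 N m per N of clamping force. Let go of under load it turns back to the next lock notch: at most 10 degrees, 8 N less clamping force
- knob_grip (a point): on the knob's axis at mid-height of the two orange tabs, 48 mm above the worktop. Its x axis turns with the knob and runs from tab to tab. The tabs are upright plates either side of a black hub, 20 mm wide, z = 34 to 62 mm, 46 mm over their outer faces when out, 35 mm fully pressed; the toothed steel ring below, 71 mm across, ends at z = 30 mm
- tab_front (a joint): travel of one tab towards the knob's axis, m: 0 out (locked, or 2.5 mm when it rests on top of a tooth of the ring), 0.0055 fully pressed; released beyond 0.0027. Its spring takes 4 to 7 N
- tab_back (a joint): the same for the opposite tab
- denture: bystander: cast with pink gums and yellowish base, of the same outline, loose
- pliers: bystander: pliers with red handles
- wax_spatula: bystander: thin wax spatula with a green handle
- crucible: bystander: small beige ceramic crucible
- stop_nominal (a point): fixed point of the clamp near the front face of the stop bar, 40 mm from the seat. The bar itself is set by hand along its slots and is not measured: its pins stand 2.5 to 7.5 mm clear of a cast lying squarely on the seat. Clamping pushes the cast up to them
- jaw_home (a point): fixed point between the jaw's two pins as they stand with the jaw fully open. The jaw moves to +y by 9.5 mm per rad of the knob, pushes the cast up to the stop bar and then presses its own springs in: 2 N at first touch, 5 N per mm more, solid at 6 mm (32 N), so about 17 N half-way. Wanted in the end: 9 to 25 N. Above 35 N the cast chips
Not all that is in view belongs to the job. What is shaped like the stone_cast but blue or turquoise is not meant.

How it is judged:
By the outcome, as a careful person would: the job done as asked, in the order asked, and still so for the second after the job is handed in, with the robot touching nothing.
It also fails if it takes over 67 s, if anything falls off the work surface, if the arm or the gripper's body presses on something with over 40 N, if the wrist force passes 120 N, or if a joint passes its speed limit or range.

## Working session

There is one attempt and no reset: what is moved stays moved. The work goes in short steps, Python scripts to look and compute and a shell command to move; the robot and the scene stay as the last step left them, time stands still between calls to the robot, and variables do not carry over. Pictures are saved under pics/ and viewed, at most 10 in all, crops included, and the job is handed in when it is done.

```bash
ls; mkdir -p pics; cat > h.py <<'E'
import numpy as np, cv2
from bench import ctrl, camera
from scipy.spatial.transform import Rotation as R
def shot(n):
    o=ctrl.get_obs(); c=camera(n)
    K=np.array([[c['fx'],0,c['cx']],[0,c['fy'],c['cy']],[0,0,1.]])
    if n=='wrist':
        q=o['eef_rot']; Rt=R.from_quat([q[1],q[2],q[3],q[0]]).as_matrix()
        H=np.array(c['hand_eye']); Rc=Rt@H[:3,:3]; p=Rt@H[:3,3]+np.array(o['eef_pos'])
    else:
        p=np.array(c['xyz']); Rc=np.array(c['rotation'])
        if Rc.shape!=(3,3): Rc=R.from_quat([Rc[1],Rc[2],Rc[3],Rc[0]]).as_matrix()
    return dict(img=c['color'],K=K,D=np.array(c['distortion'],float),p=p,R=Rc)
def ray(s,uv):
    u=cv2.undistortPoints(np.array(uv,float).reshape(-1,1,2),s['K'],s['D']).reshape(-1,2)
    return np.c_[u,np.ones(len(u))]@s['R'].T
def onz(s,uv,z):
    d=ray(s,uv); return s['p']+d*((z-s['p'][2])/d[:,2])[:,None]
def proj(s,P):
    rv=cv2.Rodrigues(s['R'].T)[0]
    return cv2.projectPoints(np.array(P,float).reshape(-1,1,3),rv,-s['R'].T@s['p'],s['K'],s['D'])[0].reshape(-1,2)
def tri(ss,uvs):
    A=np.zeros((3,3));b=np.zeros(3)
    for s,uv in zip(ss,uvs):
        d=ray(s,[uv])[0]; d/=np.linalg.norm(d); M=np.eye(3)-np.outer(d,d); A+=M;b+=M@s['p']
    return np.linalg.solve(A,b)
def save(s,f,crop=None,k=1):
    im=s['img']
    if crop: x,y,w,h=crop; im=im[y:y+h,x:x+w]
    cv2.imwrite('pics/'+f,cv2.resize(im,None,fx=k,fy=k,interpolation=cv2.INTER_CUBIC))
E
python3 - <<'E'
from h import *
for n in('top','side'):
    s=shot(n); save(s,n+'0.png'); print(n,s['p'],s['R'].round(3).tolist(),s['K'][0,0],s['D'])
o=ctrl.get_obs();print(o['time_s'],o['eef_pos'],o['eef_rot'],ctrl.finger_overhang)
E
```

```text
pics
top [0.37923449 0.03723019 1.45047568] [[0.028, -0.995, 0.101], [-1.0, -0.027, 0.011], [-0.008, -0.101, -0.995]] 516.242026108933 [0.05520554 0.         0.         0.         0.        ]
side [ 0.62412708 -1.05909446  0.76096234] [[0.995, 0.066, -0.078], [0.101, -0.532, 0.84], [0.014, -0.844, -0.536]] 508.4957196373323 [-0.01189  0.       0.       0.       0.     ]
0.1 [0.14524375 0.55586434 0.23847959] [-2.54216367e-04  1.27530450e-01  9.91834339e-01 -7.51214794e-04] 0.008
```

View pics/top0.png

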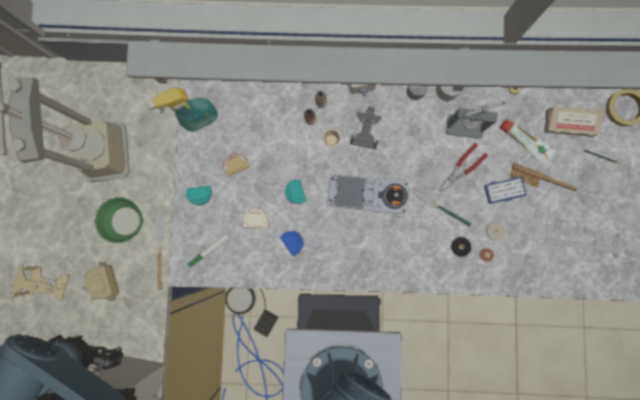

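View pics/side0.png

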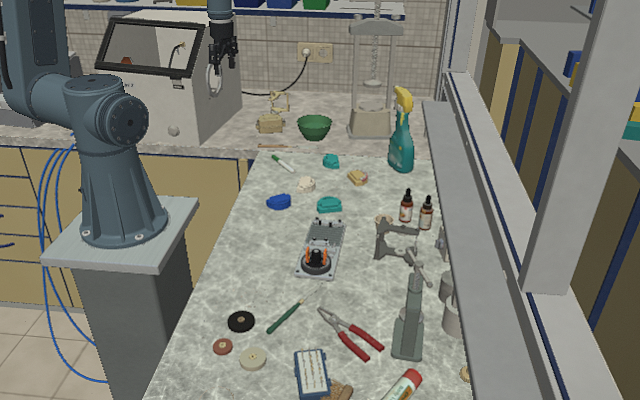

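The top view shows the white cast at about (255,219). The clamp spans x 330–408 at row 193, with the stop bar at the left end and the knob at (396,196). The side view shows the white cast at (306,184) and the knob at (316,258). Next is a coarse fix on both, so I can place the wrist camera.

```bash
python3 - <<'E'
from h import *
t=shot('top');s=shot('side')
print('cast',onz(t,[[255,219]],.014),tri([t,s],[(255,219),(306,184)]))
print('knob',onz(t,[[396,196]],.05),'clampends',onz(t,[[330,192],[408,195]],.01))
im=t['img'][200:236,236:276]; hsv=cv2.cvtColor(im,cv2.COLOR_BGR2HSV)
m=((im.min(2)>185)).astype(np.uint8)
c=max(cv2.findContours(m,0,2)[0],key=cv2.contourArea); print(cv2.contourArea(c),cv2.minAreaRect(c))
save(t,'t1.png',(230,150,190,110),4)
w=shot('wrist'); print('wristcam',w['p'],w['R'].round(2).tolist(),w['K'][0,0])
E
```

```text
cast [[0.45047977 0.25223744 0.014     ]] [0.45193712 0.25281486 0.0117991 ]
knob [[ 0.52167189 -0.13437436  0.05      ]] clampends [[ 0.53205028  0.0456271   0.01      ]
 [ 0.52945079 -0.17268182  0.01      ]]Traceback (most recent call last):
  File "<stdin>", line 7, in <module>
ValueError: max() iterable argument is empty
```

```bash
python3 -m pendant '[[0.13,-0.15,0.03,0,0,0],[0.13,-0.15,0.03,0,0,0],[0.13,-0.15,0.03,0,0,0],[0.13,-0.15,0.03,0,0,0],[0.13,-0.15,0.03,0,0,0],[0.13,-0.15,0.03,0,0,0],[0.13,-0.15,0.03,0,0,0],[0.13,-0.15,0.03,0,0,0],[0.13,-0.15,0.03,0,0,0],[0.13,-0.15,0.03,0,0,0]]' 1
python3 - <<'E'
from h import *
w=shot('wrist'); save(w,'w1.png'); print(w['p'],w['R'].round(2).tolist(),w['K'].tolist(),w['D'],ctrl.get_obs()['eef_pos'],proj(w,[[.451,.252,.014]]))
E
```

```text
time_s: 1.45
eef_pos: [0.4061, 0.2552, 0.2994]
eef_rot: [-0.0, 0.128, 0.992, 0.0]
wrist_force: [0.9, 0.4, 0.9]
opening: 0.999
grasp_force: 0.0
[0.33909546 0.27218494 0.43529809] [[0.25, 0.93, 0.26], [0.97, -0.24, -0.07], [0.0, 0.27, -0.96]] [[287.40891354819576, 0.0, 319.06757302139874], [0.0, 287.40891354819576, 202.66785947223732], [0.0, 0.0, 1.0]] [-0.00142578  0.          0.          0.          0.        ] [0.40919666 0.25232881 0.30029456] [[324.64745162 199.28928694]]
```

View pics/w1.png

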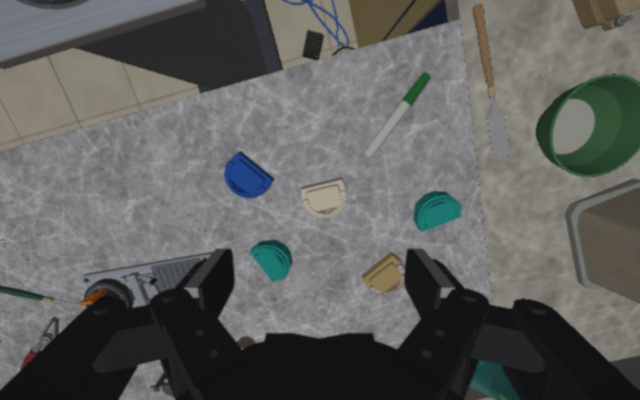

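The wrist view shows the white cast at about (324,199), with its heel edge from (303,187) to (345,181) facing the robot. The pink-gummed denture is at (384,272). I'll rotate about -81° and go lower for a closer view.

```bash
python3 -m pendant '[[0.02,0,-0.06,0,0,-0.1],[0.02,0,-0.06,0,0,-0.1],[0.02,0,-0.06,0,0,-0.1],[0.02,0,-0.06,0,0,-0.1],[0.02,0,-0.06,0,0,-0.1],[0.02,0,-0.06,0,0,-0.1],[0.02,0,-0.06,0,0,-0.1],[0.02,0,-0.06,0,0,-0.1],[0.02,0,-0.06,0,0,-0.1],[0.02,0,-0.06,0,0,0]]' 1
cat >> h.py <<'E'
def castmask(s,guess):
    im=s['img']; hsv=cv2.cvtColor(im,cv2.COLOR_BGR2HSV)
    u=proj(s,[guess])[0].astype(int)
    return im,hsv,u
E
python3 - <<'E'
from h import *
import pickle
w=shot('wrist'); pickle.dump(w,open('wA.pkl','wb')); save(w,'w2.png'); print(w['p'],ctrl.get_obs()['eef_pos'],ctrl.get_obs()['eef_rot'])
im,hsv,u=castmask(w,[.451,.252,.02]); print(u,hsv[u[1]-4:u[1]+5:4,u[0]-40:u[0]+41:20].tolist())
E
```

```text
time_s: 2.75
eef_pos: [0.4454, 0.2564, 0.1787]
eef_rot: [-0.0, 0.741, 0.672, -0.0]
wrist_force: [-0.9, -0.4, 0.2]
opening: 1.0
grasp_force: 0.0
[0.45186432 0.32453646 0.31454806] [0.44498395 0.25602511 0.17703645] [-4.79249085e-04  7.40120902e-01  6.72472821e-01 -1.06107330e-03]
[325 192] [[[120, 4, 130], [21, 36, 147], [23, 34, 171], [22, 36, 162], [120, 2, 134]], [[105, 4, 143], [23, 35, 154], [23, 34, 171], [20, 41, 144], [90, 2, 127]], [[120, 4, 145], [23, 34, 159], [23, 34, 171], [19, 40, 140], [120, 2, 129]]]
```

View pics/w2.png

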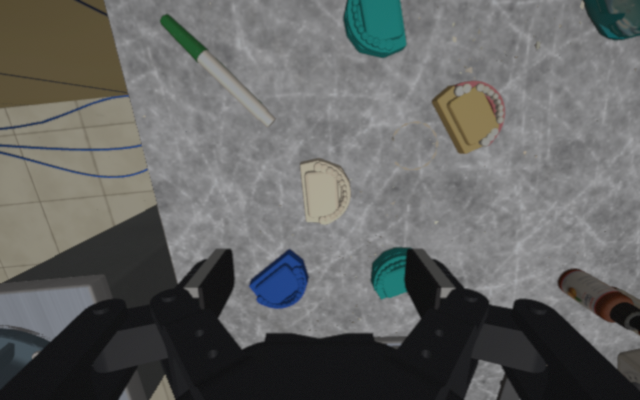

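The white cast now lies between (301,160) and (350,222), heel on the left. I'll take a second, lower view for triangulation.

```bash
python3 -m pendant '[[0,-0.03,-0.02,0,0,0],[0,-0.03,-0.02,0,0,0],[0,-0.03,-0.02,0,0,0],[0,-0.03,-0.02,0,0,0],[0,-0.03,-0.02,0,0,0],[0,-0.03,-0.02,0,0,0],[0,-0.03,-0.02,0,0,0],[0,0,0,0,0,0],[0,0,0,0,0,0],[0,0,0,0,0,0]]' 1
cat >> h.py <<'E'
def castc(s,guess):
    im,hsv,u=castmask(s,guess)
    m=((hsv[...,1]>20)&(hsv[...,0]<40)).astype(np.uint8)
    m=cv2.morphologyEx(m,cv2.MORPH_OPEN,np.ones((3,3)))
    n,l,st,ce=cv2.connectedComponentsWithStats(m)
    k=min([i for i in range(1,n) if st[i,4]>300],key=lambda i:np.linalg.norm(ce[i]-u))
    c=max(cv2.findContours((l==k).astype(np.uint8),0,cv2.CHAIN_APPROX_NONE)[0],key=cv2.contourArea)
    return st[k],c.reshape(-1,2)
def heel(s,guess,ang=-.1,z=.014):
    st,c=castc(s,guess); P=onz(s,c,z)[:,:2]
    for _ in range(3):
        x=np.array([np.cos(ang),np.sin(ang)]); y=np.array([-x[1],x[0]])
        a=P@x; b=P@y; sel=(a<a.min()+.006)&(abs(b-(b.max()+b.min())/2)<.026)
        v=cv2.fitLine(P[sel].astype(np.float32),cv2.DIST_L2,0,.01,.01).ravel()
        d=v[:2]*np.sign(v[:2]@y); ang=np.arctan2(d[1],d[0])-np.pi/2
    x=np.array([np.cos(ang),np.sin(ang)]); y=np.array([-x[1],x[0]]); a=P@x;b=P@y
    hx=np.median(a[sel])
    return dict(ang=np.degrees(ang),ext=(a.max()-hx,b.max()-b.min()),heel=x*hx+y*(b.max()+b.min())/2,cen=x*(hx+.0268)+y*(b.max()+b.min())/2,st=st,
      cor=[c[i] for i in (np.argmin(a*1.0-b*1.0),np.argmin(a+b))])
E
python3 - <<'E'
from h import *
import pickle
A=pickle.load(open('wA.pkl','rb')); B=shot('wrist'); pickle.dump(B,open('wB.pkl','wb'))
g=[.451,.252,.02]; a,b=heel(A,g),heel(B,g)
print(a);print(b)
for i in (0,1): print(tri([A,B],[a['cor'][i],b['cor'][i]]))
print(ctrl.get_obs()['eef_pos'],A['p'],B['p'])
E
```

```text
time_s: 4.05
eef_pos: [0.4456, 0.2145, 0.1515]
eef_rot: [0.0, 0.741, 0.671, 0.0]
wrist_force: [0.9, 0.1, 0.1]
opening: 1.002
grasp_force: 0.0
{'ang': np.float64(-0.5128217718718348), 'ext': (np.float64(0.05075885277008679), np.float64(0.07183700261391768)), 'heel': array([0.42704677, 0.25222635]), 'cen': array([0.4538457 , 0.25198648]), 'st': array([ 300,  159,   51,   65, 2642], dtype=int32), 'cor': [array([301, 162], dtype=int32), array([307, 221], dtype=int32)]}
{'ang': np.float64(-0.44815349921562325), 'ext': (np.float64(0.050788847783629854), np.float64(0.07032869830879085)), 'heel': array([0.42707729, 0.25182765]), 'cen': array([0.45387647, 0.25161803]), 'st': array([ 293,  118,   58,   75, 3445], dtype=int32), 'cor': [array([293, 123], dtype=int32), array([300, 190], dtype=int32)]}
[ 0.42716743  0.28406836 -0.00184262]
[0.42761644 0.22100335 0.01505114]
[0.44560273 0.21449298 0.15147391] [0.45186432 0.32453646 0.31454806] [0.45203412 0.28260161 0.28737525]
```

Cast: centre ≈ (0.453, 0.252), yaw ≈ -0.5°, base top ≈ 14 mm (corner triangulation is noisy). Before grasping I'll look at the clamp from two places.

```bash
python3 -m pendant '[[0.05,-0.15,0.04,0,0,0.01],[0.05,-0.15,0.04,0,0,0.01],[0.05,-0.15,0.04,0,0,0.01],[0.05,-0.15,0.04,0,0,0.01],[0.05,-0.15,0.04,0,0,0.01],[0.05,-0.15,0.04,0,0,0.005],[0.05,-0.15,0.04,0,0,0],[0.05,-0.15,0.04,0,0,0],[0.02,-0.05,0.08,0,0,0],[0,0,0,0,0,0]]' 1
python3 - <<'E'
from h import *
import pickle
w=shot('wrist'); pickle.dump(w,open('wC.pkl','wb')); save(w,'w3.png',(140,60,360,270),2.2); print(w['p'],ctrl.get_obs()['eef_pos'])
E
```

```text
time_s: 5.35
eef_pos: [0.5305, -0.036, 0.2329]
eef_rot: [0.001, 0.712, 0.702, 0.001]
wrist_force: [-0.3, -0.2, 0.3]
opening: 0.997
grasp_force: 0.0
[0.53072417 0.0324837  0.36874643] [ 0.52976138 -0.03526477  0.23192699]
```

View pics/w3.png

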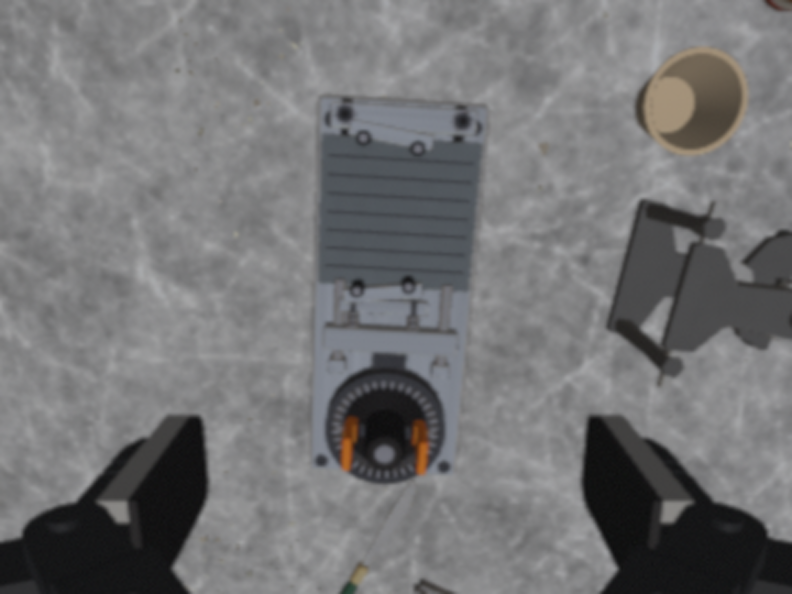

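```bash
python3 -m pendant '[[0,-0.04,0,0,0,0],[0,-0.04,0,0,0,0],[0,-0.04,0,0,0,0],[0,-0.04,0,0,0,0],[0,-0.04,0,0,0,0],[0,-0.04,0,0,0,0],[0,-0.04,0,0,0,0],[0,-0.04,0,0,0,0],[0,0,0,0,0,0],[0,0,0,0,0,0]]' 1
python3 - <<'E'
from h import *
import pickle
w=shot('wrist'); pickle.dump(w,open('wD.pkl','wb')); save(w,'w4.png',(140,60,360,270),2.2); print(w['p'],ctrl.get_obs()['eef_pos'])
E
```

```text
time_s: 6.65
eef_pos: [0.5294, -0.0996, 0.2312]
eef_rot: [-0.0, 0.711, 0.703, 0.0]
wrist_force: [-0.3, 0.4, -0.4]
opening: 0.998
grasp_force: 0.0
[ 0.53000211 -0.03117861  0.36711957] [ 0.52943075 -0.0994975   0.23124239]
```

View pics/w4.png

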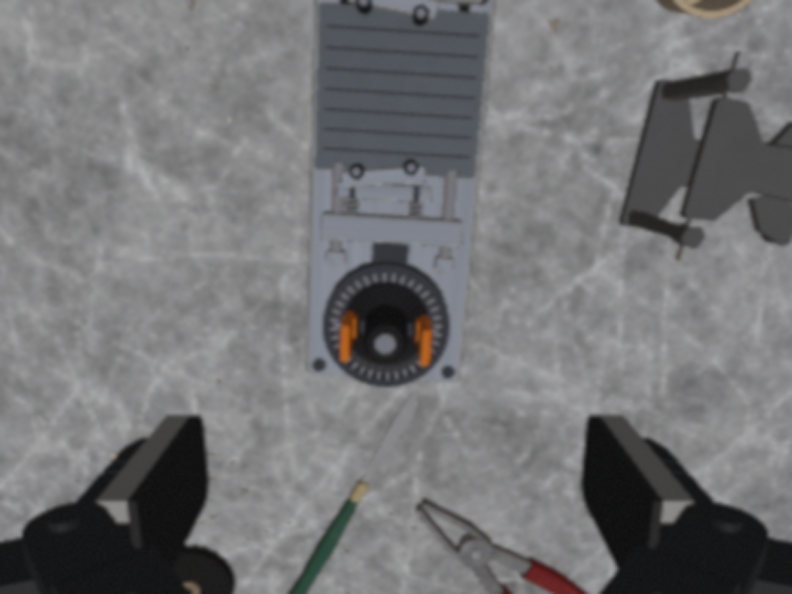

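C: the clamp lies lengthwise with the stop pins at crop (363,138) and (417,149), the jaw pins at (357,289) and (408,285), and the hub top at (384,453) with orange tabs either side at (349,440) and (420,442). D shows the same, shifted up about 113 px. Now I'll compute the pose.

```bash
python3 - <<'E'
from h import *
import pickle
C=pickle.load(open('wC.pkl','rb'));D=pickle.load(open('wD.pkl','rb'))
f=lambda l:np.array(l,float)/2.2+[140,60]
names='stopF stopB jawF jawB hub ringfrontedge ringbackedge bedFjaw bedBjaw'.split()
c=f([(363,138),(417,149),(357,289),(408,285),(384,453),(327,425),(446,425),(320,281),(470,290)])
d=f([(364,5),(421,14),(356,171),(411,166),(385,343),(323,323),(449,323),(316,168),(475,176)])
for n,a,b in zip(names,c,d): print(n,tri([C,D],[a,b]).round(4))
cc=f([(322,135),(484,143),(320,281),(470,290)])
print('bed z18 C',onz(C,cc,.018).round(4).tolist())
print('bed z18 D',onz(D,f([(316,168),(475,176)]),.018).round(4).tolist())
print('plate z10 C',onz(C,f([(320,96),(487,106),(313,465),(460,470)]),.01).round(4).tolist())
for s in (C,D):
    hsv=cv2.cvtColor(s['img'],cv2.COLOR_BGR2HSV); m=((hsv[...,0]<18)&(hsv[...,1]>150)&(hsv[...,2]>90)).astype(np.uint8)
    m[:,:200]=0
    n,l,st,ce=cv2.connectedComponentsWithStats(m)
    for i in range(1,n):
        if st[i,4]>40: print(st[i],ce[i].round(1))
t=shot('top');s=shot('side')
print('top hub proj',proj(t,[.53,-.13,.07]),proj(s,[.53,-.13,.07]))
E
```

```text
stopF [0.5155 0.0315 0.0246]
stopB [0.5435 0.0257 0.0326]
jawF [ 0.5099 -0.0484  0.0305]
jawB [ 0.5382 -0.0462  0.0321]
hub [ 0.5238 -0.1334  0.0587]
ringfrontedge [ 0.4891 -0.1317  0.0266]
ringbackedge [ 0.5596 -0.1326  0.027 ]
bedFjaw [ 0.4875 -0.0474  0.0138]
bedBjaw [ 0.5733 -0.0524  0.02  ]
bed z18 C [[0.4931, 0.0333, 0.018], [0.5797, 0.028, 0.018], [0.4884, -0.0464, 0.018], [0.5737, -0.0529, 0.018]]
bed z18 D [[0.4876, -0.0472, 0.018], [0.5733, -0.0525, 0.018]]
plate z10 C [[0.4921, 0.0535, 0.01], [0.582, 0.0471, 0.01], [0.4776, -0.1671, 0.01], [0.5705, -0.1721, 0.01]]
[295 251   7  23 106] [297.9 261.5]
[327 253   8  22 109] [330.8 263. ]
[294 203   8  21 116] [297.4 212.5]
[329 205   7  21 117] [332.3 214.6]
[380 318  27  19 153] [393.  326.3]
top hub proj [[395.33633649 192.13945429]] [[317.88354286 246.13015356]]
```

```bash
python3 - <<'E'
from h import *
import pickle
g=[.451,.252,.02]
for f in 'AB':
    s=pickle.load(open(f'w{f}.pkl','rb')); r=heel(s,g); st,c=castc(s,g)
    P=onz(s,c,.014)[:,:2]; a=np.radians(r['ang']); x=np.array([np.cos(a),np.sin(a)]); y=np.array([-x[1],x[0]])
    Q=(P-r['cen'])@np.c_[x,y]
    for xx in (-.024,-.019,-.014,-.005,0,.009,.015,.02):
        k=Q[abs(Q[:,0]-xx)<.0015,1]; print(f,xx,k.max().round(4) if len(k) else 0,k.min().round(4) if len(k) else 0)
E
```

```text
A -0.024 0.0339 -0.0317
A -0.019 0.0353 -0.0322
A -0.014 0.0359 -0.0338
A -0.005 0.0354 -0.0358
A 0 0.0339 -0.0349
A 0.009 0.0289 -0.031
A 0.015 0.0262 -0.0257
A 0.02 0.0194 -0.0182
B -0.024 0.0329 -0.0315
B -0.019 0.0341 -0.0319
B -0.014 0.0346 -0.0334
B -0.005 0.0347 -0.0352
B 0 0.0334 -0.0344
B 0.009 0.029 -0.0293
B 0.015 0.0258 -0.0249
B 0.02 0.0181 -0.0175
```

```bash
python3 -m pendant '[[-0.04,0.16,-0.02,0,0,0],[-0.04,0.16,-0.02,0,0,0],[-0.04,0.16,-0.02,0,0,0],[-0.04,0.16,-0.02,0,0,0],[-0.04,0.16,-0.02,0,0,0],[-0.04,0.16,-0.02,0,0,0],[-0.04,0.16,-0.04,0,0,0],[-0.04,0.16,-0.04,0,0,0],[-0.04,0.16,-0.05,0,0,0],[-0.02,0.16,-0.05,0,0,0]]' 1
python3 - <<'E'
from h import *
from h import R as Ro
o=ctrl.get_obs();q=o['eef_rot'];Y=Ro.from_quat([q[1],q[2],q[3],q[0]]).as_matrix()
print(o['eef_pos'],'tool y ang',np.degrees(np.arctan2(Y[1,1],Y[0,1])))
import numpy as np
for i in (0,):
    s=shot('wrist'); 
    try: print(heel(s,[.453,.252,.02]))
    except Exception as e: print(e)
E
```

```text
time_s: 8.05
eef_pos: [0.453, 0.2216, 0.1712]
eef_rot: [0.0, 0.711, 0.703, 0.0]
wrist_force: [-0.3, 0.5, -0.0]
opening: 0.999
grasp_force: 0.0
[0.4529952  0.22160832 0.17118175] tool y ang -0.6760701559564164
{'ang': np.float64(-0.5699904424241521), 'ext': (np.float64(0.050406287402545935), np.float64(0.06999713416670095)), 'heel': array([0.42700886, 0.25233377]), 'cen': array([0.45380753, 0.25206717]), 'st': array([ 293,  125,   51,   70, 2966], dtype=int32), 'cor': [array([293, 129], dtype=int32), array([295, 191], dtype=int32)]}
```

Cast centre (0.4535, 0.251). The seat in world is about (0.5325, -0.0095) with yaw -3.5°, since the cast fits centred between the pins. Descend to grasp.

```bash
python3 -m pendant '[[0.002,0.05,-0.1,0,0,0],[0,0.05,-0.1,0,0,0],[0,0.048,-0.1,0,0,0],[0,0,-0.1,0,0,0],[0,0,-0.1,0,0,0],[0,0,-0.1,0,0,0],[0,0,-0.08,0,0,0],[0,0,-0.07,0,0,0],[0,0,-0.05,0,0,0],[0,0,-0.01,0,0,0]]' 1
python3 -m pendant '[[0,0,0,0,0,0],[0,0,0,0,0,0],[0,0,0,0,0,0],[0,0,0,0,0,0],[0,0,0,0,0,0],[0,0,0,0,0,0],[0,0,0,0,0,0],[0,0,0,0,0,0],[0,0,0,0,0,0],[0,0,0,0,0,0]]' 0.1
```

```text
time_s: 9.35
eef_pos: [0.4535, 0.2498, 0.0087]
eef_rot: [-0.0, 0.711, 0.703, -0.0]
wrist_force: [0.3, -0.6, -0.2]
opening: 1.002
grasp_force: 0.0
time_s: 10.6
eef_pos: [0.4544, 0.2501, 0.0105]
eef_rot: [0.0, 0.711, 0.703, 0.0]
wrist_force: [-2.5, -0.9, 6.6]
opening: 0.581
grasp_force: 61.8
```

```bash
python3 -m pendant '[[0,0,0.05,0,0,0],[0,0,0.1,0,0,0],[0,0,0.1,0,0,0],[0,0,0.1,0,0,0],[0.04,-0.05,0.1,0,0,0],[0.05,-0.15,0.05,0,0,-0.01],[0.05,-0.2,0,0,0,-0.01],[0.05,-0.2,0,0,0,-0.01],[0.05,-0.2,0,0,0,0],[0.05,-0.2,0,0,0,0]]' 0.1
python3 -m pendant '[[0.05,-0.12,0,0,0,0],[0.03,-0.1,0,0,0,0],[0.02,-0.08,0,0,0,0],[0,0,0,0,0,0],[0,0,0,0,0,0],[0,0,0,0,0,0],[0,0,0,0,0,0],[0,0,0,0,0,0],[0,0,0,0,0,0],[0,0,0,0,0,0]]' 0.1
python3 - <<'E'
from h import *
import pickle
s=shot('wrist'); pickle.dump(s,open('wE.pkl','wb')); t=shot('side'); 
a=cv2.resize(s['img'][40:360,140:500],None,fx=1.25,fy=1.25); u=proj(t,[.53,-.03,.08])[0].astype(int); b=cv2.resize(t['img'][u[1]-80:u[1]+80,u[0]-70:u[0]+70],None,fx=2.5,fy=2.5)
cv2.imwrite('pics/e.png',np.hstack([a,b])); print(a.shape,b.shape,u); print(ctrl.get_obs()['eef_pos'])
E
```

```text
time_s: 11.85
eef_pos: [0.5122, 0.0486, 0.1101]
eef_rot: [0.0, 0.728, 0.686, 0.0]
wrist_force: [0.3, -0.5, -1.2]
opening: 0.576
grasp_force: 62.5
time_s: 13.1
eef_pos: [0.5319, -0.0101, 0.1093]
eef_rot: [-0.0, 0.728, 0.686, 0.0]
wrist_force: [0.3, 0.3, -0.4]
opening: 0.583
grasp_force: 62.5
(400, 450, 3) (400, 350, 3) [322 218]
[ 0.53189087 -0.01012764  0.10929231]
```

View pics/e.png

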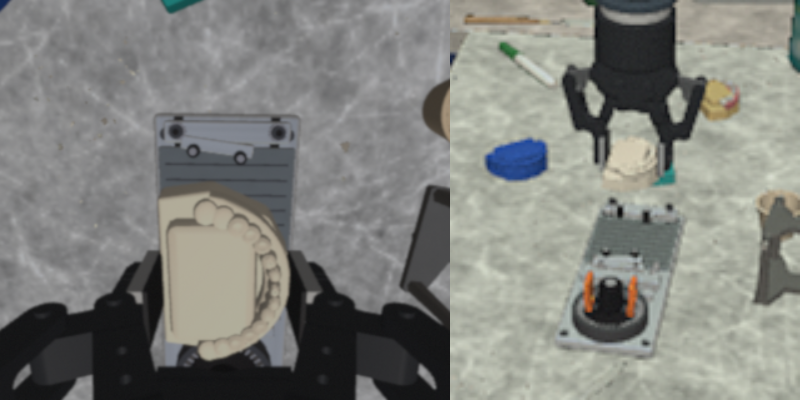

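The cast is held level, heel to the left (robot side). The stop pins show at (193,151) and (240,157) in the left crop. The far lower edge of the cast peaks at about (212,186) and its heel corner is near (160,193). I'll check the cast's offset against the pins.

```bash
python3 - <<'E'
from h import *
import pickle
E=pickle.load(open('wE.pkl','rb')); f=lambda l:np.array(l,float)/1.25+[140,40]
print('pins',onz(E,f([(193,151),(240,157)]),.033).round(4).tolist())
print('edge,heelcorner',onz(E,f([(212,186),(160,193)]),.0995).round(4).tolist())
print('plate corner',onz(E,f([(155,115),(299,115)]),.01).round(4).tolist())
# contour of cast by colour
im=E['img'];h=cv2.cvtColor(im,cv2.COLOR_BGR2HSV); m=((h[...,1]>25)&(h[...,0]<35)&(h[...,0]>10)&(h[...,2]>80)).astype(np.uint8); m[:,:250]=0;m[:,390:]=0
c=max(cv2.findContours(m,0,cv2.CHAIN_APPROX_NONE)[0],key=cv2.contourArea).reshape(-1,2)
P=onz(E,c,.0995)[:,:2]; a=np.radians(-3.5);Q=(P-[.5319,-.0101])@np.array([[np.cos(a),-np.sin(a)],[np.sin(a),np.cos(a)]])
for x in (-.024,-.019,-.014,-.009,0,.009): print(x,Q[abs(Q[:,0]-x)<.001,1].max().round(4))
PT=onz(E,c,.1135)[:,:2];QT=(PT-[.5319,-.0101])@np.array([[np.cos(a),-np.sin(a)],[np.sin(a),np.cos(a)]])
for y in (.02,.01,0,-.01,-.02): k=QT[abs(QT[:,1]-y)<.001,0]; print('heel top edge',y,k.min().round(4),k.max().round(4))
E
```

```text
pins [[0.5157, 0.0318, 0.033], [0.5432, 0.0266, 0.033]]
edge,heelcorner [[0.5286, 0.0251, 0.0995], [0.5067, 0.0234, 0.0995]]
plate corner [[0.4913, 0.0531, 0.01], [0.5827, 0.0476, 0.01]]
-0.024 0.0343
-0.019 0.0348
-0.014 0.0359
-0.009 0.0365
0 0.0349
0.009 0.0306
heel top edge 0.02 -0.0258 0.0214
heel top edge 0.01 -0.0258 0.0243
heel top edge 0 -0.0253 0.0258
heel top edge -0.01 -0.0252 0.0253
heel top edge -0.02 -0.0252 0.021
```

```bash
python3 -m pendant '[[0.003,-0.003,-0.05,0,0,0],[0,0,-0.06,0,0,0],[0,0,-0.06,0,0,0],[0,0,-0.06,0,0,0],[0,0,-0.05,0,0,0],[0,0,-0.04,0,0,0],[0,0,-0.03,0,0,0],[0,0,-0.02,0,0,0],[0,0,0,0,0,0],[0,0,0,0,0,0]]' 0.1
python3 -m pendant '[[0,0,-0.005,0,0,0],[0,0,-0.005,0,0,0],[0,0,-0.005,0,0,0],[0,0,-0.005,0,0,0],[0,0,-0.005,0,0,0],[0,0,-0.005,0,0,0],[0,0,0,0,0,0],[0,0,0,0,0,0],[0,0,0,0,0,0],[0,0,0,0,0,0]]' 0.1
```

```text
time_s: 14.45
eef_pos: [0.5328, -0.0107, 0.0356]
eef_rot: [0.0, 0.728, 0.686, 0.0]
wrist_force: [-0.1, -0.7, -1.2]
opening: 0.579
grasp_force: 62.5
time_s: 15.7
eef_pos: [0.5325, -0.0107, 0.0293]
eef_rot: [0.0, 0.728, 0.686, 0.0]
wrist_force: [-0.5, -0.6, -1.2]
opening: 0.578
grasp_force: 62.5
```

```bash
python3 -m pendant '[[0,0,-0.003,0,0,0],[0,0,-0.003,0,0,0],[0,0,-0.003,0,0,0],[0,0,0,0,0,0],[0,0,0,0,0,0],[0,0,0,0,0,0],[0,0,0,0,0,0],[0,0,0,0,0,0],[0,0,0,0,0,0],[0,0,0,0,0,0]]' 0.1
```

```text
time_s: 16.95
eef_pos: [0.5326, -0.0107, 0.0285]
eef_rot: [0.0, 0.728, 0.686, -0.0]
wrist_force: [-5.0, 0.2, 9.8]
opening: 0.58
grasp_force: 64.1
```

```bash
python3 -m pendant '[[0,0,0,0,0,0],[0,0,0,0,0,0],[0,0,0,0,0,0],[0,0,0,0,0,0],[0,0,0,0,0,0],[0,0,0,0,0,0],[0,0,0.1,0,0,0],[0,0,0.1,0,0,0],[0,0,0.1,0,0,0],[0,0,0.1,0,0,0]]' 1
python3 -m pendant '[[0,0,0.15,0,0,0],[0,0,0.15,0,0,0],[0,0,0.15,0,0,0],[0,-0.05,0.1,0,0,0],[0,-0.05,0,0,0,0],[0,-0.05,0,0,0,0],[0,-0.05,0,0,0,0],[0,0,0,0,0,0],[0,0,0,0,0,0],[0,0,0,0,0,0]]' 1
python3 - <<'E'
from h import *
import pickle
s=shot('wrist'); pickle.dump(s,open('wF.pkl','wb')); save(s,'f.png',(140,60,360,270),2.2); print(ctrl.get_obs()['eef_pos'],s['p'])
E
```

```text
time_s: 18.2
eef_pos: [0.5324, -0.0107, 0.1081]
eef_rot: [-0.0, 0.728, 0.686, -0.0]
wrist_force: [-0.4, -0.0, 0.3]
opening: 1.005
grasp_force: 0.0
time_s: 19.45
eef_pos: [0.5324, -0.0504, 0.2173]
eef_rot: [-0.0, 0.728, 0.686, -0.0]
wrist_force: [0.5, -0.7, -0.4]
opening: 1.0
grasp_force: 0.0
[ 0.53245218 -0.05039158  0.2174087 ] [0.53622328 0.01790756 0.3532007 ]
```

View pics/f.png

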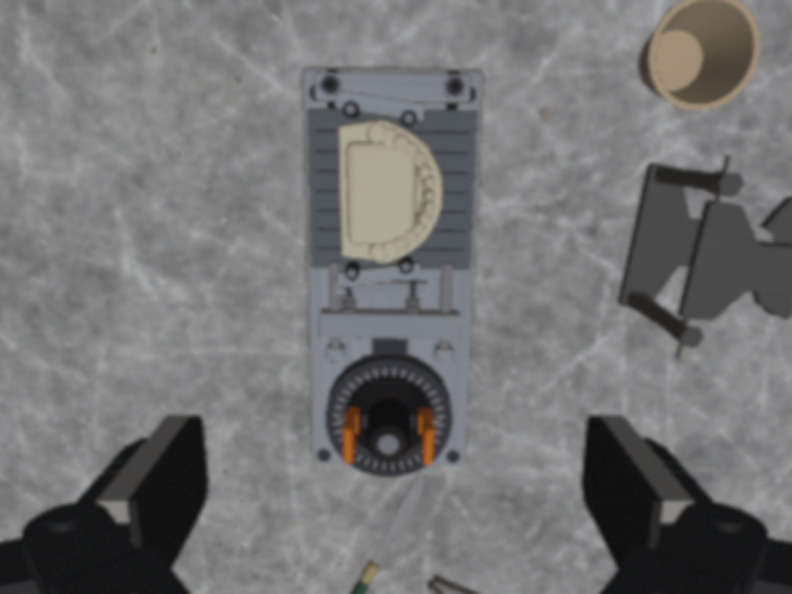

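The cast sits flat, squarely between the pins with a gap on each side and the heel towards the front. The tabs are at crop (350,435) and (427,437), the hub top at (388,443), and the ring centre at (389,415). Now the knob axis.

```bash
python3 - <<'E'
from h import *
import pickle
S=[pickle.load(open(f'w{k}.pkl','rb')) for k in 'CDF']; f=lambda l:np.array(l,float)/2.2+[140,60]
hub=f([(384,453),(385,343),(388,443)]); ring=f([(386.5,425),(386,324),(389.5,415)])
print('hub',tri(S,hub),'ring',tri(S,ring)); 
for s,h,r in zip(S,hub,ring):
    print(onz(s,[h],.0587)[0],onz(s,[r],.03)[0])
    hsv=cv2.cvtColor(s['img'],cv2.COLOR_BGR2HSV); m=((hsv[...,0]<18)&(hsv[...,1]>150)&(hsv[...,2]>90)).astype(np.uint8); m[:,:200]=0; m[:,345:]=0
    n,l,st,ce=cv2.connectedComponentsWithStats(m); t=[]
    for i in range(1,n):
        if st[i,4]>40:
            x,y,w,h=st[i,:4]; c=np.argwhere(l==i)[:,::-1]; b=c[c[:,1]>=y+h-3].mean(0); t.append(onz(s,[b],.062)[0])
    print(' tabtops',np.round(t,4).tolist())
E
```

```text
hub [ 0.52377884 -0.13342706  0.05853941] ring [ 0.52431805 -0.13351154  0.02418897]
[ 0.52367712 -0.13337344  0.0587    ] [ 0.52482283 -0.13058441  0.03      ]
 tabtops [[0.5029, -0.1389, 0.062], [0.543, -0.141, 0.062]]
[ 0.52385817 -0.13337439  0.0587    ] [ 0.52403331 -0.13176804  0.03      ]
 tabtops [[0.5023, -0.139, 0.062], [0.5438, -0.1419, 0.062]]
[ 0.5238151  -0.13331233  0.0587    ] [ 0.52451172 -0.13097234  0.03      ]
 tabtops [[0.503, -0.1384, 0.062], [0.5429, -0.1419, 0.062]]
```

```bash
python3 -m pendant '[[-0.012,-0.113,0,0,0,0],[-0.01,-0.1,0,0,0,0],[-0.01,-0.1,-0.05,0,0,0],[-0.01,-0.1,-0.1,0,0,0],[0,0,-0.15,0,0,0],[0,0,-0.15,0,0,0],[0,0,-0.15,0,0,0],[0,0,-0.12,0,0,0],[0,0,-0.1,0,0,0],[0,0,-0.06,0,0,0]]' 1
python3 -m pendant '[[0,0,0,0,0,0],[0,0,0,0,0,0],[0,0,0,0,0,0],[0,0,0,0,0,0],[0,0,0,0,0,0],[0,0,0,0,0,0],[0,0,0,0,0,0],[0,0,0,0,0,0],[0,0,0,0,0,0],[0,0,0,0,0,0]]' -0.3
python3 -c "
from h import *
o=ctrl.get_obs();print(o['torque'],o['wrist_force'],o['eef_pos'])"
```

```text
time_s: 20.75
eef_pos: [0.5231, -0.1335, 0.0398]
eef_rot: [-0.001, 0.728, 0.686, -0.0]
wrist_force: [-0.6, -0.6, -0.4]
opening: 0.999
grasp_force: 0.0
time_s: 22.0
eef_pos: [0.5243, -0.1337, 0.0438]
eef_rot: [0.0, 0.728, 0.686, -0.0]
wrist_force: [-7.8, 1.3, 16.6]
opening: 0.362
grasp_force: 42.7
[0.18358709 1.36449027 0.00860884] [-7.80163553  1.27665424 16.6071349 ] [ 0.52431233 -0.13373167  0.0438347 ]
```

```bash
python3 -m pendant '[[0,0,0.01,0,0,0],[0,0,0,0,0,0],[0,0,0,0,0,-0.04],[0,0,0,0,0,-0.04],[0,0,0,0,0,-0.04],[0,0,0,0,0,-0.04],[0,0,0,0,0,-0.04],[0,0,0,0,0,-0.04],[0,0,0,0,0,0],[0,0,0,0,0,0]]' -0.7
cat >> h.py <<'E'
def stat():
    o=ctrl.get_obs();q=o['eef_rot'];Y=R.from_quat([q[1],q[2],q[3],q[0]]).as_matrix()
    print('F',np.round(o['wrist_force'],1),'T',np.round(o['torque'],3),'yang',np.degrees(np.arctan2(Y[1,1],Y[0,1])).round(2),np.round(o['eef_pos'],4),o['opening'])
E
python3 -c "
from h import *
stat()"
```

```text
time_s: 23.25
eef_pos: [0.524, -0.1336, 0.0446]
eef_rot: [0.0, 0.843, 0.537, -0.0]
wrist_force: [-6.7, -0.5, 8.6]
opening: 0.333
grasp_force: 62.6
F [-6.7 -0.5  8.6] T [-0.043  1.048  0.024] yang -24.99 [ 0.524  -0.1336  0.0446] 0.3330816473004039
```

```bash
python3 -m pendant '[[0,0,0,0,0,-0.03],[0,0,0,0,0,-0.03],[0,0,0,0,0,-0.03],[0,0,0,0,0,-0.03],[0,0,0,0,0,0],[0,0,0,0,0,0],[0,0,0,0,0,0],[0,0,0,0,0,0],[0,0,0,0,0,0],[0,0,0,0,0,0]]' -0.7
python3 -c "
from h import *
stat()"
python3 -m pendant '[[0,0,0,0,0,-0.03],[0,0,0,0,0,-0.03],[0,0,0,0,0,-0.03],[0,0,0,0,0,0],[0,0,0,0,0,0],[0,0,0,0,0,0],[0,0,0,0,0,0],[0,0,0,0,0,0],[0,0,0,0,0,0],[0,0,0,0,0,0]]' -0.7
python3 -c "
from h import *
stat()"
```

```text
time_s: 24.5
eef_pos: [0.5239, -0.1336, 0.0446]
eef_rot: [0.0, 0.89, 0.456, -0.0]
wrist_force: [-6.9, -0.7, 10.7]
opening: 0.333
grasp_force: 62.7
F [-6.9 -0.7 10.7] T [-0.042  1.057  0.011] yang -35.79 [ 0.5239 -0.1336  0.0446] 0.3326040162699063
time_s: 25.75
eef_pos: [0.5238, -0.1335, 0.0445]
eef_rot: [0.0, 0.92, 0.392, -0.0]
wrist_force: [-7.4, 0.3, 9.4]
opening: 0.335
grasp_force: 62.8
F [-7.4  0.3  9.4] T [0.021 1.163 0.009] yang -43.88 [ 0.5238 -0.1335  0.0445] 0.3347708587755012
```

```bash
python3 -m pendant '[[0,0,0,0,0,-0.02],[0,0,0,0,0,-0.02],[0,0,0,0,0,-0.02],[0,0,0,0,0,-0.02],[0,0,0,0,0,-0.02],[0,0,0,0,0,-0.02],[0,0,0,0,0,0],[0,0,0,0,0,0],[0,0,0,0,0,0],[0,0,0,0,0,0]]' -0.7
python3 - <<'E'
from h import *
stat()
s=shot('wrist'); t=shot('side'); import pickle; pickle.dump((s,t),open('g.pkl','wb'))
a=cv2.resize(s['img'],None,fx=.9,fy=.9); u=proj(t,[.53,-.04,.03])[0].astype(int); b=cv2.resize(t['img'][u[1]-60:u[1]+60,u[0]-38:u[0]+38],None,fx=3,fy=3)
print(a.shape,b.shape,u); o=np.zeros((360,804,3),np.uint8); o[:360,:576]=a; o[:360,576:804]=b; cv2.imwrite('pics/g.png',o[:,:800])
E
```

```text
time_s: 27.0
eef_pos: [0.5237, -0.1334, 0.0445]
eef_rot: [0.0, 0.953, 0.303, -0.001]
wrist_force: [-7.2, 0.1, 10.9]
opening: 0.334
grasp_force: 62.9
F [-7.2  0.1 10.9] T [0.049 1.214 0.044] yang -54.67 [ 0.5237 -0.1334  0.0445] 0.3339979472806301
(360, 576, 3) (360, 228, 3) [321 237]
```

View pics/g.png

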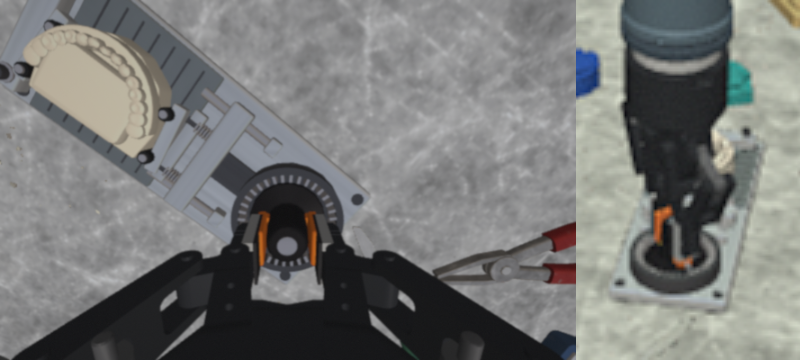

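The cast touches the jaw pins and is close to the stop pins. The tabs are fully pressed and turn with the gripper. The load is just starting to rise, so I'll go on in small steps, reading the torque.

```bash
python3 -m pendant '[[0,0,0,0,0,-0.02],[0,0,0,0,0,-0.02],[0,0,0,0,0,-0.02],[0,0,0,0,0,0],[0,0,0,0,0,0],[0,0,0,0,0,0],[0,0,0,0,0,0],[0,0,0,0,0,0],[0,0,0,0,0,0],[0,0,0,0,0,0]]' -0.7 >/dev/null
python3 -c "
from h import *
stat()
s=shot('wrist');stat();s=shot('wrist');stat()"
python3 -m pendant '[[0,0,0,0,0,-0.02],[0,0,0,0,0,-0.02],[0,0,0,0,0,-0.02],[0,0,0,0,0,0],[0,0,0,0,0,0],[0,0,0,0,0,0],[0,0,0,0,0,0],[0,0,0,0,0,0],[0,0,0,0,0,0],[0,0,0,0,0,0]]' -0.7 >/dev/null
python3 -c "
from h import *
import pickle
stat()
s=shot('wrist');stat();pickle.dump(s,open('wH.pkl','wb'));s=shot('wrist');stat()"
```

```text
F [-7.2  0.8 10. ] T [0.063 1.225 0.104] yang -60.06 [ 0.5237 -0.1334  0.0445] 0.33212808835318836
F [-6.5 -0.  11.6] T [-0.002  1.255  0.074] yang -60.06 [ 0.5237 -0.1334  0.0446] 0.3319243863618301
F [-6.4  0.6 11.6] T [0.079 1.226 0.103] yang -60.07 [ 0.5237 -0.1334  0.0445] 0.33024700083792274
F [-7.1  1.2 11.2] T [0.107 1.211 0.136] yang -65.46 [ 0.5237 -0.1333  0.0446] 0.3298361584518633
F [-7.7  0.7 11.2] T [0.072 1.247 0.145] yang -65.46 [ 0.5237 -0.1333  0.0445] 0.33161564397412113
F [-7.8  0.8 10.9] T [0.03  1.232 0.152] yang -65.46 [ 0.5237 -0.1333  0.0445] 0.3299273757840434
```

Contact came at about 51°, and the force is now about 11–13 N at 62°. The 70° notch gives about 17–19 N, so I'll turn to about 73.5° and release so it settles back onto 70°.

```bash
python3 -m pendant '[[0,0,0,0,0,-0.02],[0,0,0,0,0,-0.02],[0,0,0,0,0,-0.02],[0,0,0,0,0,-0.02],[0,0,0,0,0,-0.02],[0,0,0,0,0,-0.02],[0,0,0,0,0,-0.007],[0,0,0,0,0,0],[0,0,0,0,0,0],[0,0,0,0,0,0]]' -0.7 >/dev/null
python3 -c "
from h import *
stat()
s=shot('wrist');stat();s=shot('wrist');stat()"
```

```text
F [-7.3  0.4 11.2] T [0.164 1.26  0.2  ] yang -76.88 [ 0.5236 -0.1332  0.0445] 0.33327633269700185
F [-7.3  1.1 12.3] T [0.21  1.347 0.208] yang -76.87 [ 0.5236 -0.1332  0.0445] 0.3328896846035159
F [-8.4  1.1 11.6] T [0.163 1.256 0.249] yang -76.87 [ 0.5236 -0.1332  0.0445] 0.3321816018371211
```

```bash
python3 -m pendant '[[0,0,0,0,0,0],[0,0,0,0,0,0],[0,0,0,0,0,0],[0,0,0,0,0,0],[0,0,0,0,0,0],[0,0,0,0,0,0],[0,0,0.02,0,0,0],[0,0,0.03,0,0,0],[0,0,0.05,0,0,0],[0,0,0.1,0,0,0]]' 0.35
python3 -m pendant '[[0,0,0.1,0,0,0.1],[0,0,0.1,0,0,0.1],[0,0,0.1,0,0,0.1],[0,0,0.1,0,0,0.1],[0,0.05,0.1,0,0,0.1],[0,0.1,0.1,0,0,0.1],[0,0.1,0.1,0,0,0.1],[0,0.1,0.1,0,0,0.1],[0,0,0,0,0,0],[0,0,0,0,0,0]]' 0.35
python3 - <<'E'
from h import *
import pickle
stat()
s=shot('wrist'); pickle.dump(s,open('wI.pkl','wb')); u=proj(s,[.527,-.07,.03])[0].astype(int); print(u)
x0=max(0,u[0]-130);y0=max(0,u[1]-100); print(x0,y0)
save(s,'i.png',(x0,y0,260,195),3)
E
```

```text
time_s: 32.4
eef_pos: [0.5236, -0.1331, 0.0838]
eef_rot: [-0.0, 0.994, 0.114, -0.001]
wrist_force: [-0.1, 0.4, -0.5]
opening: 0.674
grasp_force: 0.0
time_s: 33.65
eef_pos: [0.5238, -0.0636, 0.2433]
eef_rot: [0.0, 0.738, 0.675, -0.0]
wrist_force: [-0.3, -0.1, -0.3]
opening: 0.679
grasp_force: 0.0
F [-0.3 -0.1 -0.3] T [-0.042  0.025  0.   ] yang -5.06 [ 0.5238 -0.0636  0.2433] 0.6788654089597305
[322 184]
192 84
```

View pics/i.png

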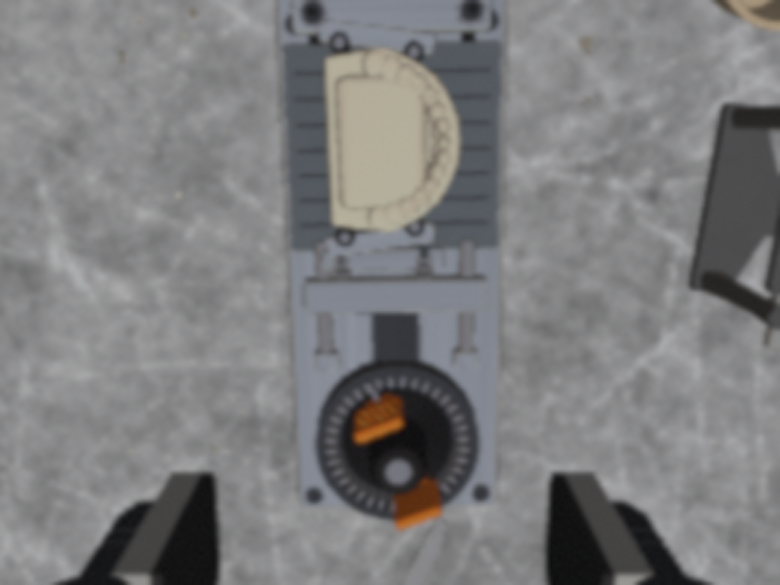

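Both jaw pins and both stop pins touch the cast, and the heel still faces the front. The tab tops are at crop (380,430) and (419,518). Quick check of the knob angle and tab separation.

```bash
python3 - <<'E'
from h import *
import pickle
s=pickle.load(open('wI.pkl','rb')); P=onz(s,np.array([(380,430),(419,518),(355,440),(404,422),(397,524),(441,514)])/3+[192,84],.062)[:,:2]
d=P[1]-P[0]; print(P.round(4).tolist(),np.linalg.norm(d),np.degrees(np.arctan2(d[1],d[0])))
for a,b in((2,3),(4,5)): e=P[b]-P[a]; print(np.degrees(np.arctan2(e[1],e[0])))
E
```

```text
[[0.5182, -0.1143], [0.5305, -0.1533], [0.5081, -0.1175], [0.5279, -0.1118], [0.5215, -0.1552], [0.5395, -0.1523]] 0.04093660957552231 -72.5290422412818
16.26782544295912
8.955690333040407
```

The knob sits at about 70° and the tabs are back out: 41 mm between the tab tops, against 40 mm before pinching. Handing in.

```bash
python3 -c "
from bench import ctrl
print(ctrl.hand_in())"
```

```text
the job is handed in; nothing more can be done
None
```

The white cast is clamped against the stop bar with its heel to the front. The knob is locked at about 70° (roughly 17–19 N by estimate), the arm is clear of everything, and the job is handed in at about 34 s.

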